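Shut the gas and release the torch burner from its quick coupler

ROBOT

A 7-joint arm with a two-finger parallel gripper is mounted at the origin on the work surface. World frame = base frame: x ahead of the robot, y to its left, z up, the work surface at z = 0. Lengths are in m, angles in rad, forces in N, time in s.
With the tool pointing down it reaches from about 0.4 to 0.875 m from the base axis. Payload 6.5 kg.
Tool frame: the origin (TCP) lies between the finger pads; the fingertips stand 17 mm ahead of it and the grasp point (between the pads) lies 2 mm behind it; z points along the fingers, y is the direction in which the jaws open and shut (so a half turn about z gives the same grasp; the last joint's range is limited). The gripper opens to 85 mm and grips with 20 to 120 N. Pads are 22 mm wide; open, the fingers measure 114 mm over their backs; the gripper's body (76 mm by 85 mm) begins 54 mm behind the grasp point. The pads swing forward as they close: fully open they stand 13 mm farther back than shut.
Start: joints at [-1.276, 0.536, -0.004, 1.538, 0.003, 1.067, -0.071], TCP at [0.229, 0.608, 0.248] pointing down, gripper open.
Joint ranges: [-2.7, 2.7], [-0.37, 2.16], [-1.27, 1.26], [0.24, 2.4], [-1.31, 4.45], [0.19, 1.91], [-2.76, 2.76]. Speed limits (rad/s): [2.39, 2.39, 3.14, 3.14, 3.14, 3.14, 3.14].

INTERFACE

Orientations are given as a unit quaternion [w, x, y, z].
In Python, from cell import r gives the robot as it stands.
- The arm moves only by the shell command python3 -m creep 'ROWS' [OPENING] [FORCE]. ROWS is JSON, a list of rows, each a list of 4 numbers: the shift along the tool's x, y, z each as a share of 250 mm, from -1 to 1, then the turn about the tool's z as a share of 120 degrees, from -1 to 1. In form: [[x, y, z, spin], ...]. A call has 1 to 10 rows; each row shifts and turns the commanded pose from where the row before left it, along the tool's axes as they then stand; what a row does not reach is not made up. A row lasts 1/12 s, in which the tool goes at most 41.7 mm and 7.16 degrees, less where a joint would pass 70% of its speed; a pose out of reach is approached as far as the arm can. A call with a number of a shift or a turn outside -1 to 1 is refused whole. A call with a gripper value outside its range is refused whole. OPENING is the closure, from -1 (fully open) to 1 (shut), set as the call begins (- or left out, the last holds). The fingers move at their own pace and stop on an object; FORCE is the grip in N (left out, the last holds). Time passes only in rows, so rows that do not move let the fingers close. It gives the time, the measured TCP pose, the force and the opening at its end, in the units of the state.
- r.state(): the state, without advancing time (a new reading comes with each control period).
- r.capture(name): name is "scene" or "side" or "wrist"; returns the picture (400x640x3 uint8, red, green, blue); there is no depth.
- r.camera_info(name): a dict with "K" (3x3 intrinsics, pixels), "R" (3x3) and "t" (3): a world point X has camera coordinates R X + t; the wrist camera has in their place "tool_from_camera" (4x4, takes a point from camera to tool coordinates, whose origin is the TCP and whose axes are the flange's). Camera axes: x right, y down, z forward; pixel columns grow to the right and rows downward; lengths in m; the calibration is good to about 2 mm. The wrist camera is an equidistant fisheye: a pixel r from the principal point sees the ray r / f radians off the axis. A picture is of the moment at which its call begins: read the wrist's pose just before it. camera_info takes no time and is no camera call.
- r.finish_job(): hands the job in, once; it reports no verdict.
The state is a dict: "time_s": time; "qpos": joint angles; "joint_vel": joint speeds; "joint_efforts": joint torques, N m; "eef_pos": TCP position; "orientation": TCP orientation; "wrist_force": force on the tool from outside, world axes, zero at the start; "wrist_torque": the same for the moment, N m; "width": finger opening in m.
Only numpy, scipy, OpenCV 4.12 (cv2) and the standard library are available. Lean on these libraries where they do the work, as an engineer would, in place of code of your own. Each camera call takes 0.05 s, during which the arm holds its last target.

TASK

First shut off the gas: turn the black T-handle of the gas valve clockwise until it stops tight. Then pull the spring sleeve of the quick coupler back up the slope until the torch burner comes free and slides down its trough, and let the sleeve go so that it springs fully forward again. Leave the can, the hammer and the steel ring where they are.

Things in the scene. Friction and masses are not known exactly. Their poses are not given: they have to be found in the camera images.
- stand: Fixed steel stand of the quick coupler, base 300 x 110 x 10 mm. Origin on the bench below the middle of the sleeve (when forward). z up; x level, from the trough's low end towards the coupler's back. The coupler's axis lies in the x-z plane, 170 mm above the origin, rising at 35 degrees towards +x. A mounting plate crosses the axis behind the sleeve, its face 85 mm up the slope from the sleeve's middle.
- guard_top (a point): Middle of the top bar of the guard hoop: 10 mm rod, 68 mm wide between rod centres, rising 150 mm from the axis, square to it, 94 mm up the slope behind the sleeve's middle. It leans over the sleeve, so an upright tool strikes it: approach 30 to 45 degrees from vertical, about square to the coupler's axis, the fingertips pointing down and towards the stand's +x.
- sleeve_grip (a point): Middle of the plain part of the brass spring sleeve, on the coupler's axis; x back up the slope (the way to pull), y level across. The sleeve is a tube 40 mm in diameter, 52 mm long (26 mm to each side of this point), with a shoulder 50 mm in diameter and 8 mm long at its rear (upper) end. Grip it across its sides, along y. 34 mm are free between its front and the trough.
- sleeve (a joint): Travel of the sleeve in m: 0 forward, 0.022 fully back against its stop. The spring pushes it forward with 5 N at rest, 13 N fully back. Locking pawls inside open as it is pulled and free the torch burner at about 0.015 to 0.018.
- torch_end (a point): End of the torch burner's nipple, inside the coupler at first, on the axis; x up the slope. The burner is a loose steel tube, diameter 30, length 130 mm, about 0.25 kg, with a 42 mm nipple ending in a 23 mm rim. It lies in a slippery V trough and is held only by the coupler's pawls; once they open it slides down 40 mm by itself to the trough's end plate.
- torch_rest (a point): Fixed point of the stand, on the axis, 40 mm down the slope: where torch_end lies when the burner rests on the trough's end plate.
- valve_block: Fixed brass block of the gas valve, 64 mm square on a 90 mm square foot, 52 mm high. Origin at the middle of its underside, z up. It stands beyond the trough's low end, 280 to 310 mm from the stand's origin along the stand's -x and up to 50 mm to either side.
- valve_grip (a point): Middle of the grip of the valve's black T-handle, on its upright turning axis, 90 mm above the bench; x along the bar, z up. The bar is 70 mm long, 16 mm thick and 34 mm high, top at 106 mm.
- valve (a joint): Angle of the T-handle in rad, growing clockwise seen from above: 2.6 is shut tight against its stop; it starts open between 0.1 and 0.9, so it takes more than one grasp. It stays where it is left; turning takes 0.12 N m.
- can: Grey can standing upright, 66 mm in diameter, 120 mm high; origin at the middle of its underside. Leave alone.
- mallet: Hammer lying on the bench; origin near its middle. Leave alone.
- big_ring: Flat dark steel ring on the bench, 70 mm across, 12 mm high; origin at the middle of its underside. Leave alone.
Things that resemble listed ones, but are neither listed nor needed, are in the scene too. What is meant by the valve_block is not purple, and is the larger of those in its own colour.

How it is judged:
By the outcome, as a careful person would: the job done as asked, in the order asked, and still so for the second after the job is handed in, with the robot touching nothing.
It also fails if it takes over 64 s, if anything falls off the work surface, if the arm or the gripper's body presses on something with over 40 N, if the wrist force passes 120 N, or if a joint passes its speed limit or range.

## Working session

There is one attempt and no reset: what is moved stays moved. The work goes in short steps, Python scripts to look and compute and a shell command to move; the robot and the scene stay as the last step left them, time stands still between calls to the robot, and variables do not carry over. Pictures are saved under pics/ and viewed, and the job is handed in when it is done.

```bash
ls; mkdir -p pics; python3 - <<'E'
from cell import r
import cv2,numpy as np
print(r.state())
for n in ["scene","side","wrist"]:
    im=r.capture(n); cv2.imwrite(f"pics/{n}0.png",im[:,:,::-1]); print(n,r.camera_info(n))
E
```

```text
pics
{'time_s': 0.0, 'qpos': array([-1.27622698,  0.53719427, -0.00445526,  1.5388997 ,  0.00259467,
        1.06729822, -0.07121927]), 'joint_vel': array([ 5.18665804e-04, -1.59996926e-03,  1.13801791e-05,  2.85993406e-04,
        8.22506841e-04,  3.56662379e-04,  7.73309404e-04]), 'joint_efforts': array([-1.09941095e-04, -5.83417618e+01,  1.04849596e+00, -2.59099942e+01,
        1.23234669e-02,  9.53645358e-03, -6.37060239e-06]), 'eef_pos': array([0.22923254, 0.60757357, 0.24738434]), 'orientation': array([-1.02379120e-04,  1.79376240e-01,  9.83780138e-01, -8.91019490e-04]), 'wrist_force': array([-0.02390412,  1.30657058, -0.29005171]), 'wrist_torque': array([ 0.01860814, -0.06888155,  0.01229642]), 'width': 0.08564525267339}
scene {'K': array([[477.70425573,   0.        , 317.10214381],
       [  0.        , 477.70425573, 195.5417173 ],
       [  0.        ,   0.        ,   1.        ]]), 'R': array([[ 0.72499575,  0.68847306, -0.01964682],
       [ 0.48072438, -0.52624219, -0.70140804],
       [-0.49323953,  0.49907314, -0.71248914]]), 't': array([-0.46386734, -0.17297358,  1.987
[... 204 characters left out ...]
19959341, -0.01972737],
       [-0.12106558,  0.66690551, -0.73524157],
       [ 0.15990566, -0.7179133 , -0.67751802]]), 't': array([0.62321392, 0.22749997, 1.18635619])}
wrist {'K': array([[309.70691629,   0.        , 323.08702023],
       [  0.        , 309.70691629, 202.70934787],
       [  0.        ,   0.        ,   1.        ]]), 'tool_from_camera': array([[-6.04796332e-04, -9.52151463e-01, -3.05625956e-01,
         7.76794693e-02],
       [ 9.99998054e-01, -1.89437527e-06, -1.97297190e-03,
        -6.08834117e-04],
       [ 1.87798911e-03, -3.05626554e-01,  9.52149611e-01,
        -1.24623601e-01],
       [ 0.00000000e+00,  0.00000000e+00,  0.00000000e+00,
         1.00000000e+00]])}
```

View pics/scene0.png

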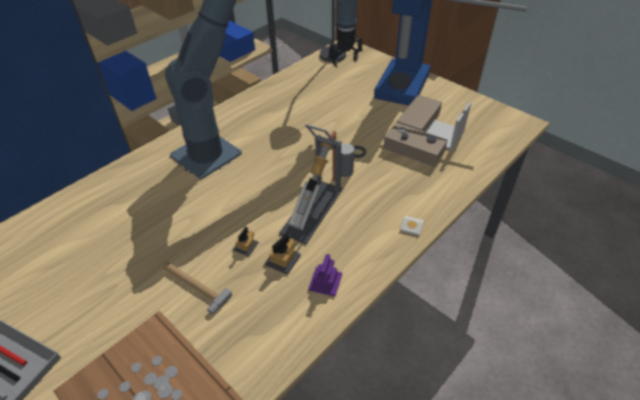

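View pics/side0.png

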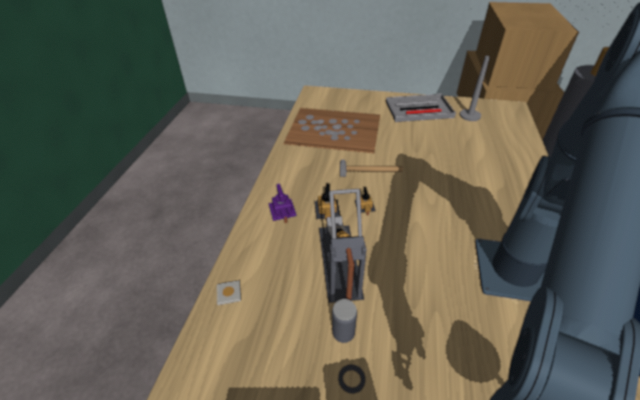

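View pics/wrist0.png

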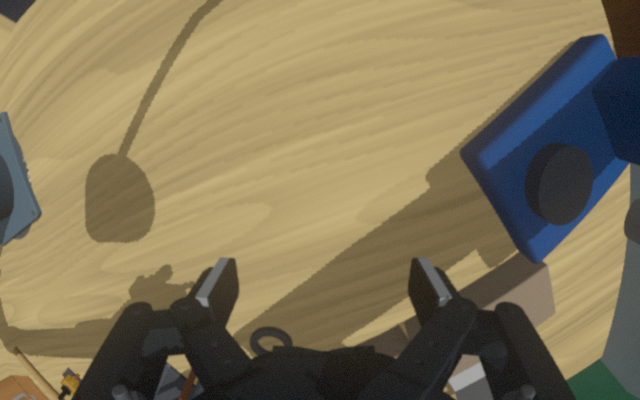

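```bash
cat > h.py <<'E'
import cv2,numpy as np
from cell import r
from scipy.spatial.transform import Rotation as Ro
def ray(n,px):
    c=r.camera_info(n);d=np.linalg.inv(c["K"])@[px[0],px[1],1.];R=c["R"];return -R.T@c["t"],R.T@d/np.linalg.norm(d)
def onz(n,px,z):
    o,d=ray(n,px);return o+d*(z-o[2])/d[2]
def tri(a,b):
    (o1,d1),(o2,d2)=ray("scene",a),ray("side",b)
    A=np.c_[d1,-d2];s=np.linalg.lstsq(A,o2-o1,rcond=None)[0]
    p,q=o1+s[0]*d1,o2+s[1]*d2;return (p+q)/2,np.linalg.norm(p-q)
def proj(n,X):
    c=r.camera_info(n);p=c["K"]@(c["R"]@np.array(X)+c["t"]);return p[:2]/p[2]
def toolR():
    s=r.state();return s["eef_pos"],Ro.from_quat(np.roll(s["orientation"],-1)).as_matrix()
def wproj(X,pose=None):
    p,R=pose or toolR();c=r.camera_info("wrist");T=c["tool_from_camera"]
    x=T[:3,:3].T@(R.T@(np.array(X)-p)-T[:3,3]);th=np.arctan2(np.hypot(x[0],x[1]),x[2]);u=x[:2]/np.hypot(*x[:2])*th
    return u*c["K"][0,0]+c["K"][:2,2]
def wray(px,pose=None):
    p,R=pose or toolR();c=r.camera_info("wrist");T=c["tool_from_camera"]
    u=(np.array(px)-c["K"][:2,2])/c["K"][0,0];th=np.hypot(*u);d=np.r_[u/th*np.sin(th),np.cos(th)]
    return p+R@T[:3,3],R@T[:3,:3]@d
def wonz(px,z,pose=None):
    o,d=wray(px,pose);return o+d*(z-o[2])/d[2]
E
python3 - <<'E'
import cv2
a=cv2.imread("pics/scene0.png")[110:310,220:380];b=cv2.imread("pics/side0.png")[170:370,250:410]
cv2.imwrite("pics/z0.png",cv2.hconcat([cv2.resize(a,(400,500),interpolation=2),cv2.resize(b,(400,500),interpolation=2)]))
E
```

```text
(no output)
```

View pics/z0.png

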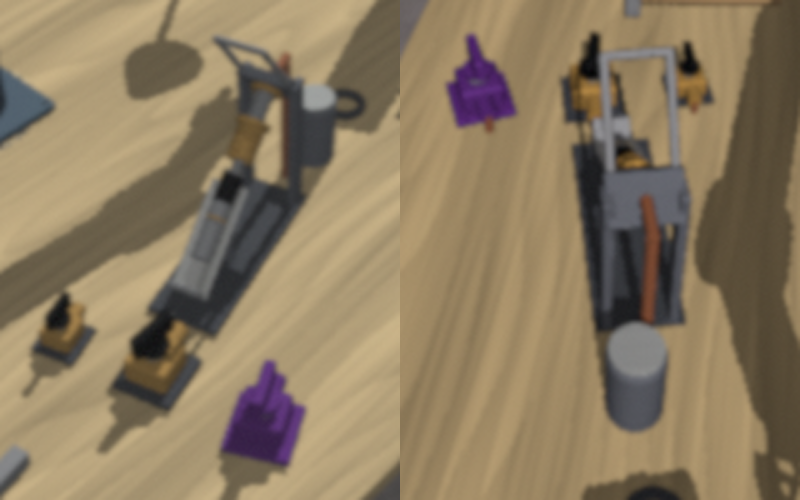

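```bash
python3 - <<'E'
from h import *
np.set_printoptions(precision=4,suppress=True)
S=lambda x,y:(220+x/2.5,110+y/2.5)
D=lambda x,y:(250+(x-400)/2.5,170+y/2.5)
print("guard",tri(S(217,40),D(602,54)),tri(S(275,67),D(672,50)),tri(S(217,40),D(672,50)),tri(S(275,67),D(602,54)))
for p in [(300,195),(212,335),(150,305)]: print("base scene",onz("scene",S(*p),.01))
for p in [(600,328),(684,322),(573,148)]: print("base side",onz("side",D(*p),.01))
for p in [(113,393),(165,409),(200,365)]: print("foot scene",onz("scene",S(*p),.0))
print("big",onz("scene",S(152,340),.09),onz("side",D(592,60),.09),tri(S(152,340),D(592,60)))
print("sleeve",tri(S(246,140),D(632,158)))
print(onz("scene",S(313,160),.0),onz("scene",S(317,97),.12),onz("side",D(637,350),.12))
E
```

```text
guard (array([0.5461, 0.1   , 0.3507]), np.float64(0.05842555248423487)) (array([0.5372, 0.1207, 0.332 ]), np.float64(0.08950079565631705)) (array([0.5023, 0.1018, 0.3443]), np.float64(0.006835087332109182)) (array([0.5797, 0.1174, 0.3359]), np.float64(0.02283500691018558))
base scene [0.5533 0.2179 0.01  ]
base scene [ 0.6454 -0.0665  0.01  ]
base scene [ 0.544  -0.0871  0.01  ]
base side [0.5507 0.2264 0.01  ]
base side [0.4546 0.1999 0.01  ]
base side [ 0.6381 -0.0493  0.01  ]
foot scene [ 0.6118 -0.2193  0.    ]
foot scene [ 0.6807 -0.1903  0.    ]
foot scene [ 0.6637 -0.1087  0.    ]
big [ 0.642  -0.1679  0.09  ] [ 0.629  -0.1483  0.09  ] (array([ 0.6325, -0.1617,  0.0769]), np.float64(0.0023112915663174795))
sleeve (array([0.5382, 0.1133, 0.1847]), np.float64(0.008105646714030986))
[0.5095 0.2983 0.    ] [0.5049 0.3087 0.12  ] [0.4974 0.3121 0.12  ]
```

Candidates for the valve block: scene (283,252), the larger of two brass ones; (245,240), the smaller brass one; (325,277), purple. I choose (283,252). It lies beyond the trough's low end, about 0.29 m from the stand origin. I'll raise the arm, then travel there.

```bash
python3 -m creep '[[0,0,-0.16,0],[0,0,-0.16,0],[0,0,-0.16,0],[0,0,-0.16,0],[0,0,-0.16,0],[-0.1,-0.09,0,0],[-0.118,-0.105,0,0],[-0.118,-0.105,0,0],[-0.118,-0.105,0,0],[-0.118,-0.105,0,0]]' -1 40
python3 -m creep '[[-0.118,-0.105,0,0],[-0.118,-0.105,0,0],[-0.118,-0.105,0,0],[-0.118,-0.105,0,0],[-0.118,-0.105,0,0],[-0.118,-0.105,0,0],[-0.118,-0.105,0,0],[-0.118,-0.105,0,0],[-0.118,-0.105,0,0],[-0.118,-0.105,0,0]]'
python3 - <<'E'
from h import *
print(toolR())
im=r.capture("wrist"); cv2.imwrite("pics/w1.png",im[:,:,::-1])
E
```

```text
time_s: 0.98
eef_pos: [0.3187, 0.4364, 0.4481]
orientation: [-0.0, 0.179, 0.984, -0.0]
wrist_force: [0.0, -0.6, 0.5]
width: 0.0857
time_s: 1.82
eef_pos: [0.5019, 0.0867, 0.4483]
orientation: [0.0, 0.179, 0.984, 0.0]
wrist_force: [1.4, 0.3, 0.6]
width: 0.0854
(array([0.50191325, 0.08674371, 0.44831948]), array([[-9.35700723e-01,  3.52794773e-01,  6.54154177e-05],
       [ 3.52794779e-01,  9.35700696e-01,  2.26800079e-04],
       [ 1.88046304e-05,  2.35295215e-04, -9.99999972e-01]]))
```

View pics/w1.png

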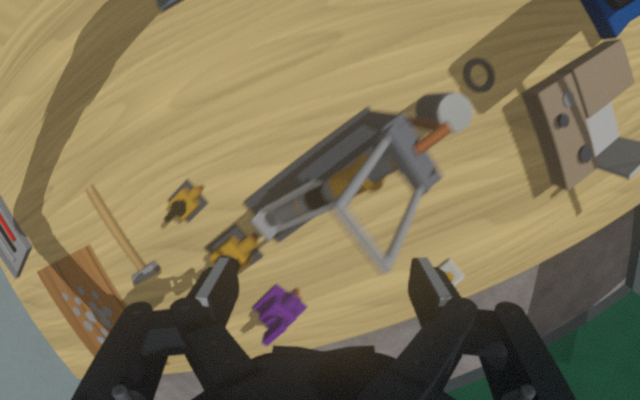

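```bash
python3 - <<'E'
import cv2
a=cv2.imread("pics/w1.png")[85:285,160:480]
cv2.imwrite("pics/z1.png",cv2.resize(a,(800,500),interpolation=2))
E
```

```text
(no output)
```

View pics/z1.png

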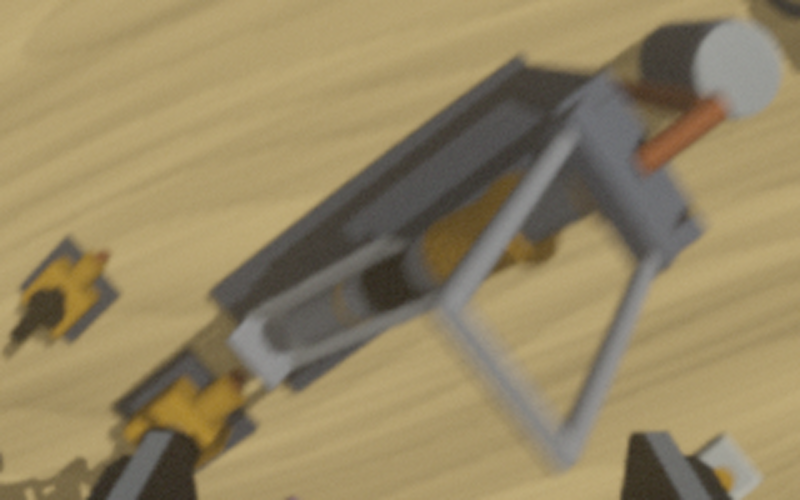

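```bash
python3 - <<'E'
from h import *
np.set_printoptions(precision=4,suppress=True)
C=lambda x,y:(160+x/2.5,85+y/2.5)
a,b=wonz(C(450,306),.347),wonz(C(566,453),.347);print(a,b,(a+b)/2,np.linalg.norm(a-b))
for p in [(213,294),(518,60),(293,388)]: print(wonz(C(*p),.01))
print("can",wonz(C(737,68),.12))
for p in [(113,407),(185,350),(253,425)]: print("foot",wonz(C(*p),0.0))
E
```

```text
[0.5081 0.089  0.347 ] [0.5719 0.1077 0.347 ] [0.54   0.0983 0.347 ] 0.06639242598300471
[ 0.5461 -0.1051  0.01  ]
[0.4649 0.1752 0.01  ]
[ 0.642  -0.0784  0.01  ]
can [0.5056 0.2905 0.12  ]
foot [ 0.6077 -0.2409  0.    ]
foot [ 0.583  -0.1528  0.    ]
foot [ 0.6653 -0.1285  0.    ]
```

```bash
python3 - <<'E'
from h import *
np.set_printoptions(precision=4,suppress=True)
p=toolR();print(p[0]); im=r.capture("wrist"); print(r.state()["eef_pos"])
np.savez("w2.npz",p=p[0],R=p[1])
a=im[85:285,160:480,::-1];cv2.imwrite("pics/z2.png",cv2.resize(a,(800,500),interpolation=2))
a=im[170:285,160:275,::-1];cv2.imwrite("pics/z3.png",cv2.resize(a,(575,575),interpolation=2))
E
```

```text
[0.5048 0.0779 0.4485]
[0.5035 0.0813 0.4484]
```

View pics/z2.png

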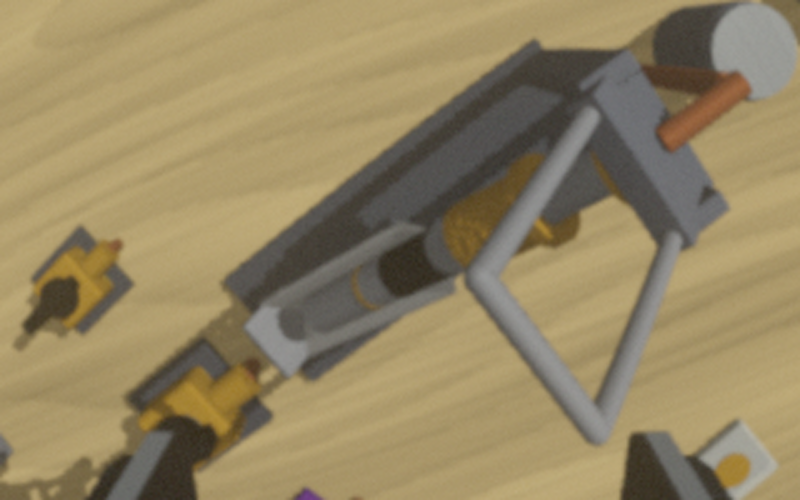

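View pics/z3.png

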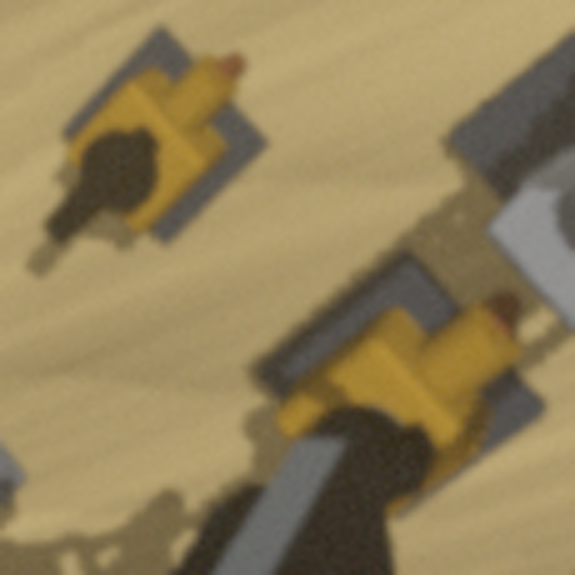

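```bash
python3 - <<'E'
from h import *
np.set_printoptions(precision=4,suppress=True)
f=np.load("w2.npz");P=(f["p"],f["R"])
C=lambda x,y:(160+x/2.5,85+y/2.5)
F=lambda x,y:(160+x/5,170+y/5)
a,b=wonz(C(480,276),.347,P),wonz(C(600,428),.347,P);print(a,b,(a+b)/2,np.linalg.norm(a-b))
L=[wonz(C(*p),.01,P) for p in [(227,283),(536,42),(312,378)]]
for l in L: print(l, "->scene",proj("scene",l))
x=np.array([(L[1]-L[0])[0],(L[1]-L[0])[1]]);print(np.degrees(np.arctan2(x[1],x[0])),np.linalg.norm(x))
y=(b-a)[:2];print(np.degrees(np.arctan2(y[1],y[0]))+90)
print("can",wonz(C(753,52),.12,P))
for p in [(253,372),(410,252),(545,405),(398,512)]: print("foot",wonz(F(*p),0.005,P))
print(r.state()["eef_pos"])
E
```

```text
[0.5024 0.1009 0.347 ] [0.5671 0.1212 0.347 ] [0.5348 0.1111 0.347 ] 0.06784334176189322
[ 0.5421 -0.0906  0.01  ] ->scene [278.8826 232.2869]
[0.4569 0.1922 0.01  ] ->scene [316.9805 179.6752]
[ 0.6393 -0.0603  0.01  ] ->scene [304.8147 242.0121]
106.75864735673936 0.295389761529129
107.39398333457892
can [0.4994 0.3043 0.12  ]
foot [ 0.6032 -0.2216  0.005 ]
foot [ 0.5787 -0.13    0.005 ]
foot [ 0.6604 -0.1067  0.005 ]
foot [ 0.6859 -0.1917  0.005 ]
[0.5035 0.0813 0.4484]
```

```bash
python3 -m creep '[[-0.1,-0.09,0,0],[-0.105,-0.092,0,0],[-0.105,-0.092,0,0],[-0.105,-0.092,0,0],[-0.103,-0.092,0,0],[-0.103,-0.092,0.1,0],[-0.103,-0.092,0.1,0],[-0.103,-0.092,0.1,0],[0,0,0.1,0],[0,0,0.1,0]]'
python3 -m creep '[[0,0,0,0],[0,0,0,0],[0,0,0,0]]'
python3 - <<'E'
from h import *
p=toolR(); im=r.capture("wrist"); print(p[0],r.state()["eef_pos"])
np.savez("w3.npz",p=p[0],R=p[1]);print(wproj([.632,-.1625,.106]))
cv2.imwrite("pics/w3.png",im[:,:,::-1])
E
```

```text
time_s: 2.75
eef_pos: [0.629, -0.1563, 0.323]
orientation: [-0.0, 0.181, 0.983, -0.001]
wrist_force: [0.2, 0.4, -0.8]
width: 0.0853
time_s: 3.0
eef_pos: [0.6299, -0.1534, 0.3266]
orientation: [0.001, 0.179, 0.984, 0.0]
wrist_force: [1.0, 0.3, 0.1]
width: 0.0854
[ 0.62988494 -0.15341134  0.32657062] [ 0.63014687 -0.15360882  0.32712923]
[317.3923425  178.54245304]
```

View pics/w3.png

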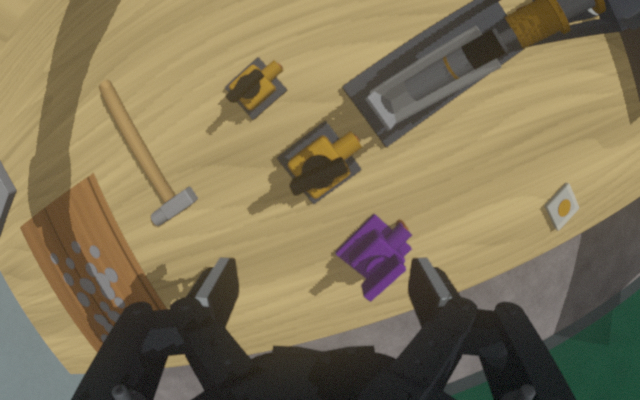

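```bash
python3 - <<'E'
import cv2
a=cv2.imread("pics/w3.png")[110:214,265:369]
cv2.imwrite("pics/z4.png",cv2.resize(a,(592,592),interpolation=2))
E
```

```text
(no output)
```

View pics/z4.png

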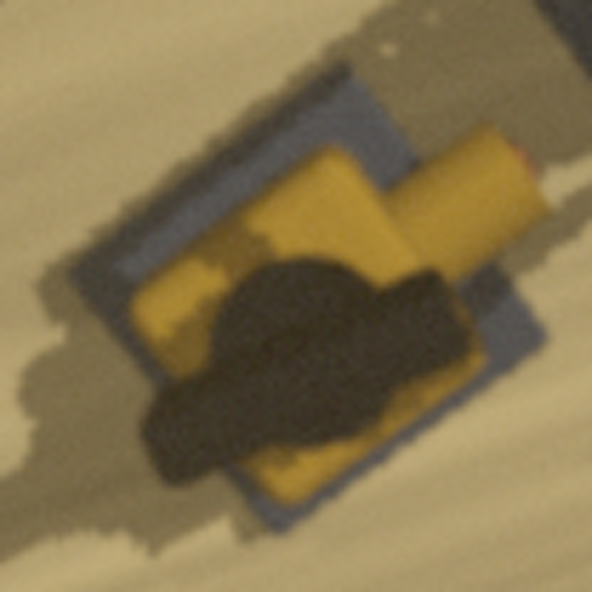

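```bash
python3 - <<'E'
from h import *
np.set_printoptions(precision=4,suppress=True)
f=np.load("w3.npz");P=(f["p"],f["R"])
F=lambda x,y:(265+x/5.692,110+y/5.692)
L=[wonz(F(*p),.106,P) for p in [(143,430),(170,485),(437,272),(472,345)]]
for l in L: print(l)
a,b=(L[0]+L[1])/2,(L[2]+L[3])/2
d=(b-a)[:2];print((a+b)/2,np.linalg.norm(d),np.degrees(np.arctan2(d[1],d[0])))
for p in [(75,275),(348,68),(548,340),(278,535)]: print("foot",wonz(F(*p),0.004,P))
print("purple",wonz((370,255),.05,P),"small",wonz((252,88),.05,P),"hammer",wonz((175,208),.02,P))
E
```

```text
[ 0.6279 -0.1946  0.106 ]
[ 0.6407 -0.1939  0.106 ]
[ 0.6185 -0.1279  0.106 ]
[ 0.6348 -0.1263  0.106 ]
[ 0.6305 -0.1607  0.106 ] 0.06760570234940382 96.4756636711714
foot [ 0.6042 -0.2157  0.004 ]
foot [ 0.5796 -0.1312  0.004 ]
foot [ 0.6635 -0.1071  0.004 ]
foot [ 0.6886 -0.1919  0.004 ]
purple [ 0.7773 -0.1368  0.05  ] small [ 0.5    -0.2038  0.05  ] hammer [ 0.6118 -0.4006  0.02  ]
```

```bash
python3 - <<'E'
from h import *
np.set_printoptions(precision=3,suppress=True)
print(r.state()["qpos"],toolR()[0])
E
```

```text
[-0.168  0.5    0.503  1.477 -0.249  1.225  1.578] [ 0.63  -0.154  0.327]
```

```bash
python3 -m creep '[[0,0,0,0.0525],[0,0,0,0.0525],[0,0,0,0.0525],[0,0,0,0.0525],[0,0,0,0.0525],[0,0,0,0.0525],[0,0,0,0.0525],[0,0,0,0.0525],[0,0,0,0.0525],[0,0,0,0.0525]]'
python3 -m creep '[[-0.03,0.005,0.15,0],[0,0,0.15,0],[0,0,0.15,0],[0,0,0,0],[0,0,0,0],[0,0,0,0]]'
python3 - <<'E'
from h import *
np.set_printoptions(precision=4,suppress=True)
p=toolR(); im=r.capture("wrist"); print(p);print(r.state()["qpos"])
np.savez("w4.npz",p=p[0],R=p[1]);print(wproj([.632,-.161,.106]))
cv2.imwrite("pics/w4.png",im[:,:,::-1])
E
```

```text
time_s: 3.88
eef_pos: [0.6301, -0.1535, 0.3272]
orientation: [0.001, 0.669, 0.744, 0.001]
wrist_force: [-0.1, -0.6, -1.3]
width: 0.0854
time_s: 4.38
eef_pos: [0.633, -0.1617, 0.2158]
orientation: [0.002, 0.667, 0.745, 0.001]
wrist_force: [0.8, 0.0, 0.7]
width: 0.0856
(array([ 0.633 , -0.1617,  0.2158]), array([[-0.1108,  0.9938,  0.0043],
       [ 0.9938,  0.1108, -0.001 ],
       [-0.0014,  0.0041, -1.    ]]))
[-0.273   0.6653  0.6954  1.5916 -0.473   1.0533  0.6644]
[320.9434 203.1664]
```

View pics/w4.png

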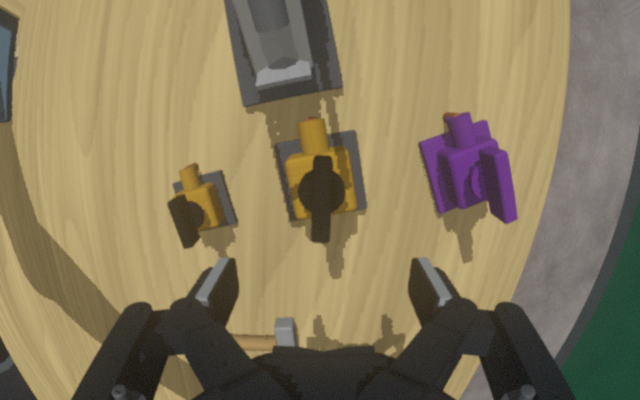

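Bar of the large brass valve is at (321,155)–(321,242), in line with the tool x; the small brass valve is at (187,215) and the purple one at (470,165). Choice confirmed. Descend and grip.

```bash
python3 -m creep '[[0,0,0.12,0],[0,0,0.12,0],[0,0,0.12,0],[0,0,0.12,0],[0,0,0,0],[0,0,0,0],[0,0,0,0]]' - 40
python3 -m creep '[[0,0,0,0],[0,0,0,0],[0,0,0,0],[0,0,0,0],[0,0,0,0],[0,0,0,0]]' 1 50
```

```text
time_s: 5.02
eef_pos: [0.6333, -0.1621, 0.0957]
orientation: [0.002, 0.667, 0.745, 0.001]
wrist_force: [0.3, 0.3, 1.2]
width: 0.0856
time_s: 5.52
eef_pos: [0.6318, -0.1613, 0.0929]
orientation: [0.001, 0.667, 0.745, 0.0]
wrist_force: [-2.4, -1.0, -0.2]
width: 0.015
```

```bash
python3 -m creep '[[0,0,0,0.03],[0,0,0,0.04],[0,0,0,0.04],[0,0,0,0.04],[0,0,0,0.04],[0,0,0,0.04],[0,0,0,0.04],[0,0,0,0.04],[0,0,0,0.04],[0,0,0,0.04]]'
python3 -m creep '[[0,0,0,0.04],[0,0,0,0.04],[0,0,0,0.04],[0,0,0,0.04],[0,0,0,0.04],[0,0,0,0.04],[0,0,0,0.04],[0,0,0,0.04],[0,0,0,0],[0,0,0,0]]'
python3 - <<'E'
from h import *
np.set_printoptions(precision=3,suppress=True)
s=r.state();print(s["qpos"],s["wrist_force"],s["wrist_torque"],s["width"],toolR())
E
```

```text
time_s: 6.35
eef_pos: [0.6313, -0.1611, 0.0929]
orientation: [-0.0, 0.909, 0.417, 0.0]
wrist_force: [-0.8, 0.3, 4.6]
width: 0.0152
time_s: 7.18
eef_pos: [0.6311, -0.1607, 0.0929]
orientation: [-0.001, 0.995, 0.097, -0.0]
wrist_force: [-2.6, 2.1, 6.1]
width: 0.0155
[-0.398  0.956  0.932  1.668 -0.895  1.001 -0.521] [-2.593  2.078  6.055] [ 0.482  0.491 -0.109] 0.015537108014601191 (array([ 0.631, -0.161,  0.093]), array([[ 0.981,  0.193, -0.001],
       [ 0.193, -0.981,  0.001],
       [-0.   , -0.001, -1.   ]]))
```

```bash
python3 -m creep '[[0,0,0,0.04],[0,0,0,0.04],[0,0,0,0.04],[0,0,0,0.04],[0,0,0,0],[0,0,0,0]]'
python3 - <<'E'
from h import *
np.set_printoptions(precision=3,suppress=True)
s=r.state();print(s["qpos"],s["wrist_force"],s["wrist_torque"],s["width"],toolR())
E
```

```text
time_s: 7.68
eef_pos: [0.6311, -0.1604, 0.0929]
orientation: [-0.001, 0.998, -0.07, -0.0]
wrist_force: [-2.6, 2.0, 7.0]
width: 0.0153
[-0.428  0.995  0.997  1.67  -0.956  1.041 -0.816] [-2.642  1.98   7.038] [ 0.66   0.561 -0.123] 0.01530757883680349 (array([ 0.631, -0.16 ,  0.093]), array([[ 0.99 , -0.14 , -0.001],
       [-0.14 , -0.99 ,  0.002],
       [-0.001, -0.001, -1.   ]]))
```

```bash
python3 -m creep '[[0,0,0,0.03],[0,0,0,0.03],[0,0,0,0.03],[0,0,0,0.03],[0,0,0,0],[0,0,0,0]]'
python3 - <<'E'
from h import *
np.set_printoptions(precision=3,suppress=True)
s=r.state();print(s["qpos"],s["wrist_force"],s["wrist_torque"],s["width"],toolR()[1][:,1])
E
```

```text
time_s: 8.18
eef_pos: [0.6311, -0.1603, 0.0929]
orientation: [-0.001, 0.981, -0.195, -0.001]
wrist_force: [-2.7, 2.8, 7.7]
width: 0.0149
[-0.447  1.024  1.042  1.671 -1.     1.072 -1.04 ] [-2.693  2.8    7.693] [ 0.689  0.588 -0.106] 0.014863829713669115 [-0.382 -0.924 -0.002]
```

```bash
python3 -m creep '[[0,0,0,0.03],[0,0,0,0.03],[0,0,0,0.03],[0,0,0,0],[0,0,0,0]]'
python3 - <<'E'
from h import *
np.set_printoptions(precision=3,suppress=True)
s=r.state();print(s["qpos"],s["wrist_force"],s["wrist_torque"],s["width"],toolR()[1][:,1])
E
```

```text
time_s: 8.6
eef_pos: [0.6312, -0.1602, 0.0929]
orientation: [-0.001, 0.958, -0.286, -0.001]
wrist_force: [-3.3, 4.1, 6.7]
width: 0.015
[-0.46   1.046  1.074  1.671 -1.03   1.095 -1.21 ] [-3.262  4.079  6.718] [ 0.708  0.515 -0.133] 0.015020985677378463 [-0.548 -0.836 -0.001]
```

```bash
python3 -m creep '[[0,0,0,0.03],[0,0,0,0.03],[0,0,0,0.03],[0,0,0,0],[0,0,0,0]]'
python3 - <<'E'
from h import *
np.set_printoptions(precision=3,suppress=True)
s=r.state();print(s["qpos"],s["wrist_force"],s["wrist_torque"],s["width"],toolR()[1][:,1])
E
```

```text
time_s: 9.02
eef_pos: [0.6314, -0.1602, 0.093]
orientation: [-0.0, 0.928, -0.373, -0.001]
wrist_force: [-3.6, 3.5, 6.6]
width: 0.0151
[-0.472  1.068  1.105  1.671 -1.058  1.117 -1.38 ] [-3.55   3.525  6.635] [0.614 0.629 1.103] 0.015100700954012605 [-0.693 -0.721 -0.   ]
```

```bash
python3 -m creep '[[0,0,0,0.02],[0,0,0,0],[0,0,0,0],[0,0,0,0]]'
python3 - <<'E'
from h import *
np.set_printoptions(precision=3,suppress=True)
s=r.state();print(s["qpos"],s["wrist_force"],s["wrist_torque"],s["width"],toolR()[1][:,1])
E
```

```text
time_s: 9.35
eef_pos: [0.6315, -0.1603, 0.093]
orientation: [-0.0, 0.92, -0.392, -0.001]
wrist_force: [-2.5, 1.6, 6.8]
width: 0.0153
[-0.474  1.072  1.112  1.671 -1.064  1.122 -1.417] [-2.481  1.649  6.789] [0.346 0.463 1.767] 0.015278695093108426 [-0.721 -0.693  0.   ]
```

```bash
python3 -m creep '[[0,0,0,0],[0,0,0,0],[0,0,0,0],[0,0,-0.1,0],[0,0,-0.15,0],[0,0,-0.15,0],[0,0,-0.15,0],[0,0,0,0],[0,0,0,0],[0,0,0,0]]' -1
python3 - <<'E'
from h import *
np.set_printoptions(precision=4,suppress=True)
p=toolR(); im=r.capture("wrist"); print(p);print(r.state()["qpos"])
np.savez("w5.npz",p=p[0],R=p[1]);print(wproj([.632,-.161,.106]))
cv2.imwrite("pics/w5.png",im[:,:,::-1])
E
```

```text
time_s: 10.18
eef_pos: [0.631, -0.161, 0.2294]
orientation: [-0.0, 0.919, -0.395, -0.0]
wrist_force: [-0.1, 0.2, -0.2]
width: 0.0855
(array([ 0.631 , -0.161 ,  0.2294]), array([[ 0.6885, -0.7252, -0.0003],
       [-0.7252, -0.6885,  0.001 ],
       [-0.0009, -0.0005, -1.    ]]))
[-0.5101  0.8989  1.2096  1.5952 -0.8712  1.2767 -1.533 ]
[321.3152 201.1867]
```

View pics/w5.png

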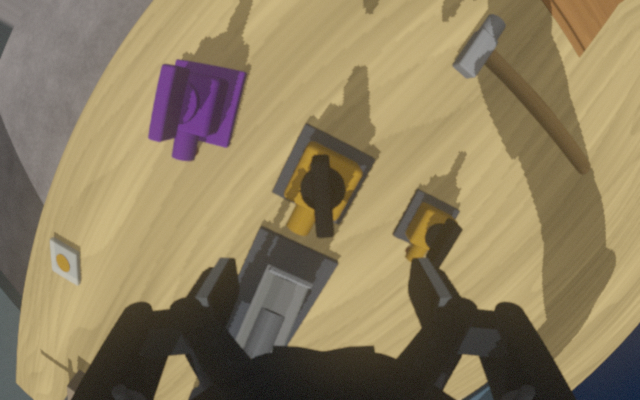

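```bash
python3 - <<'E'
from h import *
np.set_printoptions(precision=3,suppress=True)
for n,p in dict(blueL=(375,98),blueR=(412,104),blueback=(425,70),lamp=(333,55),beigeL=(385,150),beigeTop=(420,100),tablefar=(365,45),tabler=(547,122)).items(): print(n,onz("scene",p,0))
P=(np.array([.22923,.60757,.24738]),Ro.from_quat([.179376,.98378,-.00089,-.0001]).as_matrix())
for p in [(465,155),(540,262),(605,40),(120,200)]: print(wonz(p,0.03,P))
E
python3 - <<'E'
import cv2
a=cv2.imread("pics/scene0.png")[0:200,250:570]
cv2.imwrite("pics/z5.png",cv2.resize(a,(800,500),interpolation=2))
E
```

```text
blueL [0.267 0.788 0.   ]
blueR [0.425 0.864 0.   ]
blueback [0.299 1.15  0.   ]
lamp [-0.149  0.953  0.   ]
beigeL [0.535 0.52  0.   ]
beigeTop [0.434 0.915 0.   ]
tablefar [-0.091  1.149  0.   ]
tabler [0.943 1.145 0.   ]
[0.262 0.777 0.03 ]
[0.465 0.875 0.03 ]
[0.167 1.085 0.03 ]
[0.157 0.341 0.03 ]
```

View pics/z5.png

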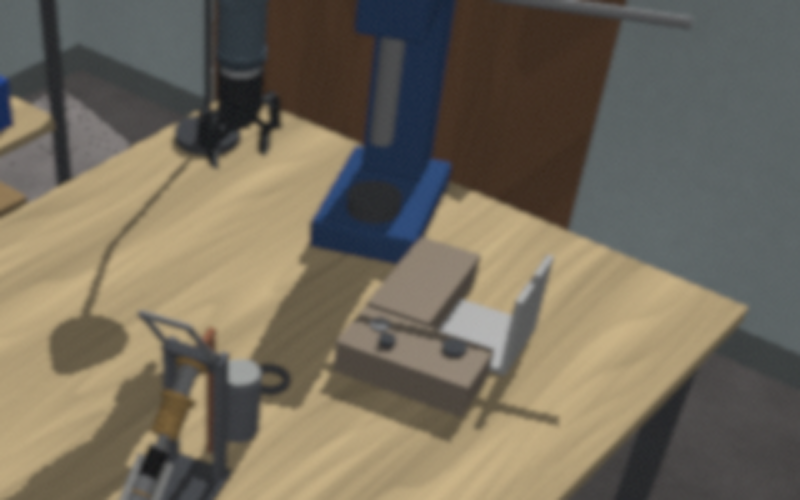

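```bash
python3 -m creep '[[0,0,-0.1,-0.058],[0,0,-0.1,-0.058],[0,0,-0.1,-0.058],[0,0,-0.1,-0.058],[0,0,0,-0.058],[0,0,0,-0.058],[0,0,0,-0.058],[0,0,0,-0.058],[0,0,0,-0.058],[0,0,0,-0.058]]' 
python3 -m creep '[[0,0,0,-0.058],[0,0,0,-0.058],[0,0,0,-0.058],[0,0,0,-0.058],[0,0,0,-0.058],[0,0,0,-0.058],[0,0,0,-0.058],[0,0,0,-0.058],[0,0,0,-0.058],[0,0,0,-0.058]]' 
python3 -m creep '[[0,0,0,-0.058],[0,0,0,-0.058],[0,0,0,0]]' 
python3 - <<'E'
from h import *
np.set_printoptions(precision=4,suppress=True)
p=toolR(); print(p);print(r.state()["qpos"])
E
```

```text
time_s: 11.07
eef_pos: [0.6308, -0.1607, 0.328]
orientation: [-0.001, 0.979, 0.203, -0.001]
wrist_force: [-0.5, -0.0, -0.8]
width: 0.0854
time_s: 11.9
eef_pos: [0.6307, -0.1607, 0.3279]
orientation: [-0.001, 0.688, 0.726, -0.001]
wrist_force: [0.1, -0.1, 0.1]
width: 0.0854
time_s: 12.15
eef_pos: [0.6307, -0.1609, 0.3282]
orientation: [-0.001, 0.596, 0.803, -0.0]
wrist_force: [0.6, -0.6, 0.1]
width: 0.0852
(array([ 0.6307, -0.1609,  0.3282]), array([[-0.2906,  0.9568, -0.0028],
       [ 0.9568,  0.2906,  0.001 ],
       [ 0.0018, -0.0024, -1.    ]]))
[-0.2542  0.5399  0.6661  1.47   -0.341   1.2524  0.7455]
```

```bash
python3 -m creep '[[-0.03,-0.12,0,0],[-0.03,-0.15,0,0],[-0.03,-0.15,0,0],[-0.03,-0.15,0,0],[-0.03,-0.15,0,0],[-0.03,-0.15,0,0],[-0.03,-0.15,0,0],[-0.03,-0.15,0,0],[-0.03,-0.15,0,0],[-0.03,-0.15,0,0]]' 
python3 -m creep '[[-0.03,-0.15,0,0],[-0.03,-0.15,0,0],[-0.03,-0.15,0,0],[-0.03,-0.15,0,0],[-0.03,-0.15,0,0],[0,0,0,0],[0,0,0,0]]' 
python3 - <<'E'
from h import *
np.set_printoptions(precision=4,suppress=True)
p=toolR(); print(p);print(r.state()["qpos"])
E
```

```text
time_s: 12.98
eef_pos: [0.2987, -0.3384, 0.3292]
orientation: [-0.001, 0.599, 0.801, 0.0]
wrist_force: [0.0, -0.5, 0.6]
width: 0.0852
time_s: 13.57
eef_pos: [0.1298, -0.4283, 0.3295]
orientation: [-0.001, 0.601, 0.799, 0.0]
wrist_force: [0.5, -0.4, 1.1]
width: 0.0852
(array([ 0.1298, -0.4283,  0.3295]), array([[-0.2782,  0.9605, -0.0009],
       [ 0.9605,  0.2782,  0.0009],
       [ 0.0011, -0.0006, -1.    ]]))
[ 0.2473  0.1166  1.024   1.9863 -0.1112  1.0982  1.6011]
```

```bash
python3 -m creep '[[0.1,0,0,0],[0.1,0,0,0],[0.1,0,0,0],[0.1,0,0,0],[0.1,0,0,0]]' 
python3 - <<'E'
from h import *
np.set_printoptions(precision=4,suppress=True)
p=toolR(); print(p);print(r.state()["qpos"])
E
```

```text
time_s: 13.98
eef_pos: [0.0967, -0.3064, 0.3298]
orientation: [0.0, 0.597, 0.802, -0.0]
wrist_force: [0.9, 0.7, 0.4]
width: 0.0855
(array([ 0.0967, -0.3064,  0.3298]), array([[-0.2872,  0.9579, -0.0001],
       [ 0.9579,  0.2872, -0.0002],
       [-0.0002, -0.0001, -1.    ]]))
[ 0.1983 -0.3317  0.7524  2.2254  0.244   1.1733  1.118 ]
```

```bash
python3 -m creep '[[0.06,0,0,0],[0.06,0,0,0],[0.06,0,0,0]]' 
python3 - <<'E'
from h import *
np.set_printoptions(precision=4,suppress=True)
p=toolR(); print(p);print(r.state()["qpos"])
E
```

```text
time_s: 14.23
eef_pos: [0.0841, -0.2634, 0.3298]
orientation: [0.0, 0.597, 0.803, 0.0]
wrist_force: [-0.5, -0.7, 0.6]
width: 0.0853
(array([ 0.0841, -0.2634,  0.3298]), array([[-0.2882,  0.9576,  0.0006],
       [ 0.9576,  0.2882,  0.0005],
       [ 0.0003,  0.0007, -1.    ]]))
[ 0.4637 -0.3675  0.4822  2.2904  0.1799  1.1856  1.1421]
```

```bash
python3 -m creep '[[0.06,0,0,0],[0.06,0,0,0],[0.06,0,0,0]]' 
python3 - <<'E'
from h import *
np.set_printoptions(precision=4,suppress=True)
p=toolR(); print(p);print(r.state()["qpos"])
E
```

```text
time_s: 14.48
eef_pos: [0.0735, -0.2305, 0.3301]
orientation: [0.0, 0.597, 0.802, 0.0]
wrist_force: [-0.2, -0.5, -0.2]
width: 0.0858
(array([ 0.0735, -0.2305,  0.3301]), array([[-0.2876,  0.9577,  0.0006],
       [ 0.9577,  0.2876,  0.0004],
       [ 0.0002,  0.0007, -1.    ]]))
[ 0.8862 -0.371   0.137   2.3277  0.0528  1.1822  1.2858]
```

```bash
python3 -m creep '[[0.05,0,0,0],[0.05,0,0,0],[0.05,0,0,0]]' 
python3 - <<'E'
from h import *
np.set_printoptions(precision=4,suppress=True)
p=toolR(); print(p);print(r.state()["qpos"])
E
```

```text
time_s: 14.73
eef_pos: [0.0687, -0.2185, 0.3305]
orientation: [0.001, 0.597, 0.802, 0.0]
wrist_force: [-0.1, 0.3, 1.0]
width: 0.0854
(array([ 0.0687, -0.2185,  0.3305]), array([[-0.2873,  0.9579,  0.0021],
       [ 0.9579,  0.2873, -0.001 ],
       [-0.0015,  0.0017, -1.    ]]))
[ 1.3052 -0.3725 -0.165   2.3316 -0.0664  1.1769  1.4682]
```

```bash
python3 -m creep '[[0.16,0,0,0],[0.16,0,0,0],[0.16,0,0,0]]' 
python3 - <<'E'
from h import *
np.set_printoptions(precision=4,suppress=True)
p=toolR(); print(p);print(r.state()["qpos"])
E
```

```text
time_s: 14.98
eef_pos: [0.0689, -0.1958, 0.3131]
orientation: [-0.015, 0.589, 0.808, 0.014]
wrist_force: [2.2, 1.1, 0.1]
width: 0.0854
(array([ 0.0689, -0.1958,  0.3131]), array([[-0.3049,  0.9524, -0.0071],
       [ 0.9515,  0.3049,  0.0405],
       [ 0.0407,  0.0055, -0.9992]]))
[ 1.4005 -0.3722 -0.2574  2.371  -0.1109  1.174   1.517 ]
```

```bash
python3 -m creep '[[0.16,0,0,0],[0.16,0,0,0],[0.16,0,0,0]]' 
python3 - <<'E'
from h import *
np.set_printoptions(precision=4,suppress=True)
p=toolR(); print(p);print(r.state()["qpos"])
im=r.capture("side"); cv2.imwrite("pics/s2.png",im[:,:,::-1])
im=r.capture("scene"); cv2.imwrite("pics/s3.png",im[:,:,::-1])
E
```

```text
time_s: 15.23
eef_pos: [0.0626, -0.1764, 0.3028]
orientation: [-0.036, 0.59, 0.806, 0.029]
wrist_force: [0.1, 0.5, -0.1]
width: 0.0852
(array([ 0.0626, -0.1764,  0.3028]), array([[-0.3005,  0.9535, -0.0229],
       [ 0.9493,  0.3014,  0.0896],
       [ 0.0924,  0.0052, -0.9957]]))
[ 1.5603 -0.3726 -0.3748  2.3917 -0.1542  1.1959  1.5852]
```

View pics/s3.png

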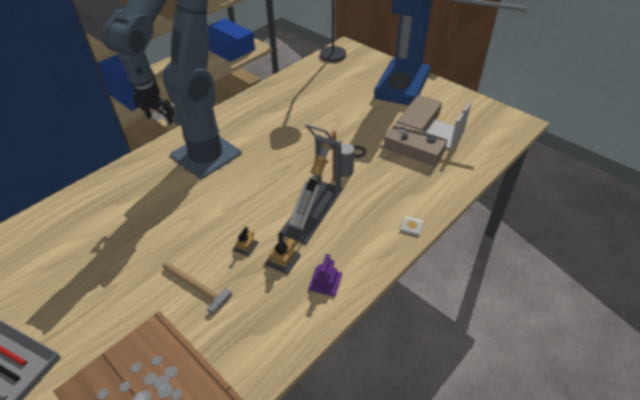

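```bash
python3 -m creep '[[-0.12,0,0,0],[-0.12,0,0.05,0],[-0.13,0,0.1,0],[-0.13,0,0.1,0],[-0.13,0,0.1,0],[-0.13,0,0.1,0],[-0.13,0,0.1,0],[0,0,0.1,0],[0,0,0,0]]' 
python3 - <<'E'
from h import *
np.set_printoptions(precision=4,suppress=True)
p=toolR(); print(p);print(r.state()["qpos"])
E
```

```text
time_s: 16.08
eef_pos: [0.1189, -0.3742, 0.1171]
orientation: [-0.039, 0.597, 0.801, 0.031]
wrist_force: [-0.9, 1.8, -0.2]
width: 0.0856
(array([ 0.1189, -0.3742,  0.1171]), array([[-0.2843,  0.9584, -0.0258],
       [ 0.9536,  0.2854,  0.0955],
       [ 0.0989,  0.0025, -0.9951]]))
[ 1.495   0.4164 -0.3942  2.1906  0.2223  0.6738  1.2318]
```

```bash
python3 -m creep '[[0.12,0,0,0],[0.12,0,0,0],[0.14,0,0,0],[0.16,0,0,0],[0.16,0,0,0],[0.16,0,0,0]]' 
python3 - <<'E'
from h import *
np.set_printoptions(precision=4,suppress=True)
p=toolR(); print(p);print(r.state()["qpos"])
E
```

```text
time_s: 16.58
eef_pos: [0.0815, -0.246, 0.1266]
orientation: [-0.083, 0.588, 0.803, 0.055]
wrist_force: [-0.9, 0.5, -1.4]
width: 0.0852
(array([ 0.0815, -0.246 ,  0.1266]), array([[-0.2946,  0.9531, -0.0697],
       [ 0.9348,  0.3026,  0.1858],
       [ 0.1982, -0.0105, -0.9801]]))
[ 2.0017  0.4147 -1.0128  2.3956  0.4453  0.7742  0.9404]
```

```bash
python3 -m creep '[[0.16,0,0,0],[0.16,0,0,0],[0.16,0,0,0]]' 
python3 - <<'E'
from h import *
np.set_printoptions(precision=4,suppress=True)
p=toolR(); print(p);print(r.state()["qpos"])
E
```

```text
time_s: 16.83
eef_pos: [0.0704, -0.2078, 0.1743]
orientation: [-0.109, 0.589, 0.797, 0.079]
wrist_force: [-2.0, -0.0, 0.6]
width: 0.0855
(array([ 0.0704, -0.2078,  0.1743]), array([[-0.2825,  0.9558, -0.0812],
       [ 0.9215,  0.2939,  0.2537],
       [ 0.2663, -0.0032, -0.9639]]))
[ 2.2613  0.3206 -1.2637  2.3957  0.2865  0.9342  1.0663]
```

```bash
python3 -m creep '[[0.08,0,0.14,0],[0.08,0,0.14,0],[0.08,0,0.14,0]]' 
python3 - <<'E'
from h import *
np.set_printoptions(precision=4,suppress=True)
p=toolR(); print(p);print(r.state()["qpos"])
E
```

```text
time_s: 17.08
eef_pos: [0.0729, -0.213, 0.1177]
orientation: [-0.134, 0.585, 0.795, 0.085]
wrist_force: [-1.4, -0.7, -0.6]
width: 0.0854
(array([ 0.0729, -0.213 ,  0.1177]), array([[-0.2794,  0.9534, -0.114 ],
       [ 0.9078,  0.301 ,  0.2921],
       [ 0.3128, -0.0219, -0.9496]]))
[ 2.15    0.6635 -1.266   2.3941  0.6416  0.9819  0.6714]
```

```bash
python3 -m creep '[[0.14,0,0.07,0],[0.14,0,0.07,0],[0.14,0,0.07,0]]' 
python3 - <<'E'
from h import *
np.set_printoptions(precision=4,suppress=True)
p=toolR(); print(p);print(r.state()["qpos"])
im=r.capture("wrist"); cv2.imwrite("pics/w6.png",im[:,:,::-1])
E
```

```text
time_s: 17.33
eef_pos: [0.0721, -0.187, 0.1246]
orientation: [-0.164, 0.578, 0.791, 0.113]
wrist_force: [-0.1, -0.3, 1.0]
width: 0.0852
(array([ 0.0721, -0.187 ,  0.1246]), array([[-0.2781,  0.9518, -0.1292],
       [ 0.8775,  0.3065,  0.3688],
       [ 0.3907, -0.0108, -0.9205]]))
[ 2.1357  0.676  -1.2675  2.3953  0.569   1.0259  0.7009]
```

View pics/w6.png

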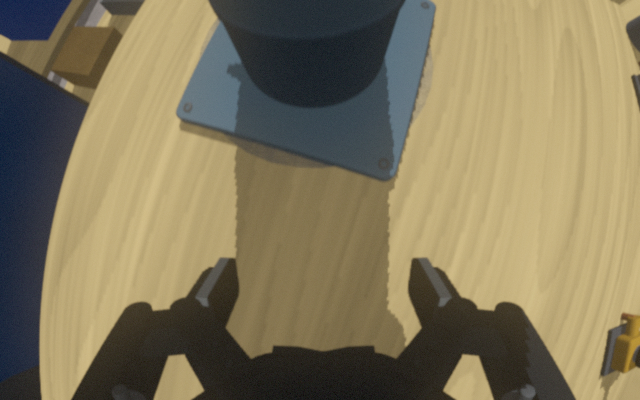

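```bash
python3 -m creep '[[0.12,0,0.11,0],[0.12,0,0.11,0],[0.12,0,0.11,0]]' 
python3 - <<'E'
from h import *
np.set_printoptions(precision=4,suppress=True)
p=toolR(); print(p);print(r.state()["qpos"])
E
```

```text
time_s: 17.63
eef_pos: [0.0713, -0.1722, 0.1004]
orientation: [-0.193, 0.574, 0.785, 0.129]
wrist_force: [0.3, -0.5, -0.1]
width: 0.0855
(array([ 0.0713, -0.1722,  0.1004]), array([[-0.2659,  0.9514, -0.1551],
       [ 0.8513,  0.3073,  0.4253],
       [ 0.4523, -0.0189, -0.8916]]))
[ 2.0969  0.8426 -1.2679  2.3947  0.6769  1.0877  0.5553]
```

```bash
python3 -m creep '[[0.13,0,0.09,0],[0.13,0,0.09,0],[0.13,0,0.09,0]]' 
python3 - <<'E'
from h import *
np.set_printoptions(precision=4,suppress=True)
p=toolR(); print(p);print(r.state()["qpos"])
E
```

```text
time_s: 17.88
eef_pos: [0.0725, -0.151, 0.0945]
orientation: [-0.224, 0.568, 0.778, 0.148]
wrist_force: [-0.1, 1.0, 0.3]
width: 0.0854
(array([ 0.0725, -0.151 ,  0.0945]), array([[-0.2543,  0.9503, -0.1794],
       [ 0.8175,  0.3104,  0.4852],
       [ 0.5168, -0.0233, -0.8558]]))
[ 2.064   0.9261 -1.2677  2.3948  0.6837  1.1331  0.4936]
```

```bash
python3 -m creep '[[0.12,0,0.1,0],[0.12,0,0.1,0],[0,0,0,0]]' 
python3 - <<'E'
from h import *
np.set_printoptions(precision=4,suppress=True)
p=toolR(); print(p);print(r.state()["qpos"])
E
```

```text
time_s: 18.13
eef_pos: [0.0748, -0.1361, 0.0841]
orientation: [-0.244, 0.563, 0.773, 0.16]
wrist_force: [-0.2, 0.1, -0.5]
width: 0.0855
(array([ 0.0748, -0.1361,  0.0841]), array([[-0.2468,  0.949 , -0.1962],
       [ 0.7925,  0.3142,  0.5227],
       [ 0.5577, -0.0265, -0.8296]]))
[ 2.0374  1.0152 -1.2673  2.3952  0.7182  1.1659  0.4233]
```

```bash
python3 -m creep '[[0,0,-0.1,0],[-0.05,0,-0.14,0],[-0.05,0,-0.14,0],[-0.05,0,-0.14,0],[-0.05,0,-0.14,0],[-0.05,0,-0.14,0],[-0.05,0,-0.14,0],[-0.05,0,-0.14,0],[-0.05,0,-0.14,0],[0,0,-0.14,0]]' 
python3 - <<'E'
from h import *
np.set_printoptions(precision=4,suppress=True)
p=toolR(); print(p);print(r.state()["qpos"])
d=np.array([.571,.015,.42])-p[0];print(p[1].T@d/.25)
E
```

```text
time_s: 18.97
eef_pos: [0.1662, -0.3949, 0.3126]
orientation: [-0.242, 0.564, 0.773, 0.16]
wrist_force: [-0.2, -1.0, -0.6]
width: 0.0853
(array([ 0.1662, -0.3949,  0.3126]), array([[-0.2474,  0.9495, -0.1929],
       [ 0.7944,  0.3128,  0.5207],
       [ 0.5547, -0.0245, -0.8317]]))
[ 1.88    0.7751 -1.2217  1.6059  0.3875  1.7697  0.8627]
[1.1401 2.0397 0.1841]
```

```bash
python3 -m creep '[[0.06,0.11,0.01,0],[0.073,0.13,0.012,0],[0.073,0.13,0.012,0],[0.073,0.13,0.012,0],[0.073,0.13,0.012,0],[0.073,0.13,0.012,0],[0.073,0.13,0.012,0],[0.073,0.13,0.012,0]]' 
python3 - <<'E'
from h import *
np.set_printoptions(precision=4,suppress=True)
p=toolR(); print(p);print(r.state()["qpos"])
d=np.array([.571,.015,.42])-p[0];print(p[1].T@d/.25)
E
```

```text
time_s: 19.63
eef_pos: [0.369, -0.1857, 0.366]
orientation: [-0.241, 0.563, 0.774, 0.16]
wrist_force: [0.0, -1.1, -0.0]
width: 0.0855
(array([ 0.369 , -0.1857,  0.366 ]), array([[-0.2494,  0.949 , -0.1927],
       [ 0.7944,  0.3143,  0.5198],
       [ 0.5539, -0.0235, -0.8323]]))
[ 1.4557  0.6047 -1.2315  1.6729  0.0724  1.5834  0.4925]
[0.5559 1.0139 0.0818]
```

```bash
python3 -m creep '[[0.071,0.13,0.01,0],[0.071,0.13,0.01,0],[0.071,0.13,0.01,0],[0.071,0.13,0.01,0],[0.071,0.13,0.01,0],[0.071,0.13,0.01,0],[0.06,0.1,0.01,0],[0,0,0,0],[0,0,0,0],[0,0,0,0]]' 
python3 - <<'E'
from h import *
np.set_printoptions(precision=4,suppress=True)
p=toolR(); print(p);print(r.state()["qpos"])
im=r.capture("wrist"); cv2.imwrite("pics/w7.png",im[:,:,::-1]);print(r.state()["eef_pos"])
np.savez("w7.npz",p=p[0],R=p[1])
print(wproj([.532,.12,.17],p))
E
```

```text
time_s: 20.47
eef_pos: [0.543, -0.0135, 0.4129]
orientation: [-0.242, 0.563, 0.774, 0.161]
wrist_force: [-0.6, -0.3, -0.5]
width: 0.0854
(array([ 0.543 , -0.0135,  0.4129]), array([[-0.2493,  0.9491, -0.1926],
       [ 0.7937,  0.3142,  0.521 ],
       [ 0.555 , -0.023 , -0.8316]]))
[ 0.9232  0.6765 -1.1725  1.4129  0.0354  1.5382  0.1216]
[ 0.5429 -0.0143  0.4124]
[351.1426 184.4111]
```

View pics/w7.png

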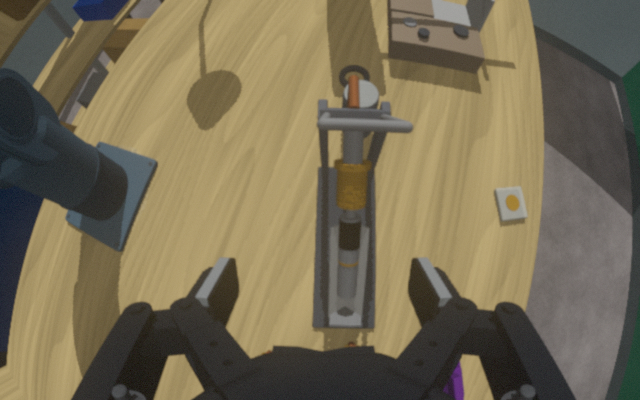

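```bash
python3 - <<'E'
import cv2
a=cv2.imread("pics/w7.png")[90:240,290:430]
cv2.imwrite("pics/z7.png",cv2.resize(a,(560,600),interpolation=2))
E
```

```text
(no output)
```

View pics/z7.png

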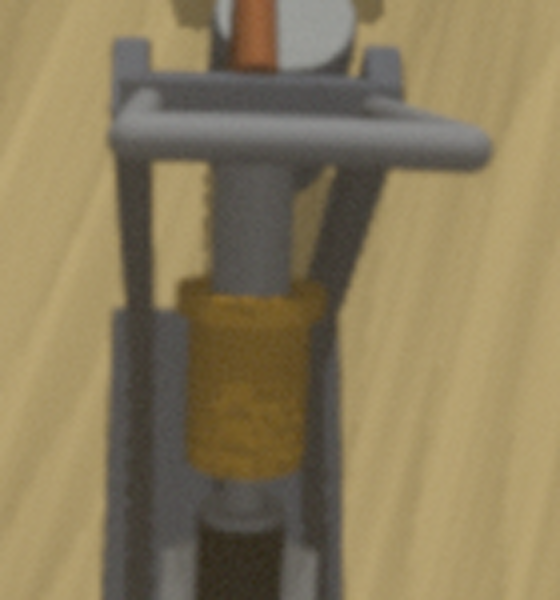

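```bash
python3 - <<'E'
from h import *
np.set_printoptions(precision=4,suppress=True)
f=np.load("w7.npz");P=(f["p"],f["R"])
F=lambda x,y:(290+x/4,90+y/4)
ya=np.radians(107);xd=np.array([np.cos(ya),np.sin(ya),0]);yd=np.array([-xd[1],xd[0],0])
c,s=np.cos(np.radians(35)),np.sin(np.radians(35));ax=c*xd+[0,0,s];n=-s*xd+np.array([0,0,c])
# refine along guard + sleeve
S=np.array([.532,.12,.17])
def pl(px,h=0):
    o,d=wray(px,P);t=((S+n*h-o)@n)/(d@n);X=o+t*d-S;return X@ax,X@yd
for nm,p,h in [("frontL",(188,460),0.005),("frontR",(305,468),.005),("shL",(180,300),.005),("shR",(326,306),.005),("shLf",(184,318),.005),("guardL",(115,132),.15),("guardR",(490,150),.15),("frontmid",(245,476),.02),("shmid front",(250,322),.025),("sh rear",(250,296),.025)]:
    print(nm,pl(F(*p),h))
print("tool z.ax",P[1].T@ax,"y",P[1].T@yd,"n",P[1].T@n)
print(P[1].T@(S-P[0])/.25)
E
```

```text
frontL (np.float64(-0.027642724166514664), np.float64(0.018421751042993855))
frontR (np.float64(-0.02989818718944236), np.float64(-0.021226071955696774))
shL (np.float64(0.027191793713404442), np.float64(0.021963959057973614))
shR (np.float64(0.026117836697277772), np.float64(-0.025558026778794443))
shLf (np.float64(0.02122467314584969), np.float64(0.02058144625841787))
guardL (np.float64(0.09272689529598606), np.float64(0.03633950035838294))
guardR (np.float64(0.09135398018498575), np.float64(-0.03946826200621492))
frontmid (np.float64(-0.027535993128695025), np.float64(1.727279325262649e-05))
shmid front (np.float64(0.02492529329145071), np.float64(0.00040772745659514004))
sh rear (np.float64(0.033134274594303965), np.float64(0.0006418465925401997))
tool z.ax [ 0.9997  0.0056 -0.0227] y [ 0.0063 -0.9995  0.0319] n [-0.0225 -0.032  -0.9992]
[-0.1043  0.1485  1.0945]
```

Sleeve seen at (352,160)–(352,208), with the guard bar behind it at rows 120–128; predicted and seen positions agree to ~2 mm and the tool is within 2° of square to the axis. Approach.

```bash
python3 -m creep '[[-0.048,0.05,0,0],[-0.048,0.05,0.05,0],[-0.048,0.052,0.1,0],[0,0,0.12,0],[0,0,0.12,0],[0,0,0.11,0],[0,0,0.1,0],[0,0,0,0],[0,0,0,0],[0,0,0,0]]' 
python3 - <<'E'
from h import *
np.set_printoptions(precision=4,suppress=True)
p=toolR(); print(p[0],r.state()["qpos"])
im=r.capture("wrist"); cv2.imwrite("pics/w8.png",im[:,:,::-1])
np.savez("w8.npz",p=p[0],R=p[1])
S=np.array([.532,.12,.17])
print(wproj(S,p),p[1].T@(S-p[0])/.25)
E
```

```text
time_s: 21.35
eef_pos: [0.5603, 0.0467, 0.2673]
orientation: [-0.242, 0.564, 0.773, 0.162]
wrist_force: [-0.0, -0.1, -0.9]
width: 0.0852
[0.5603 0.0467 0.2673] [ 0.8016  0.8146 -1.0958  1.5744  0.1304  1.2437  0.0886]
[321.0248 186.0974] [ 0.044  -0.0073  0.4984]
```

View pics/w8.png

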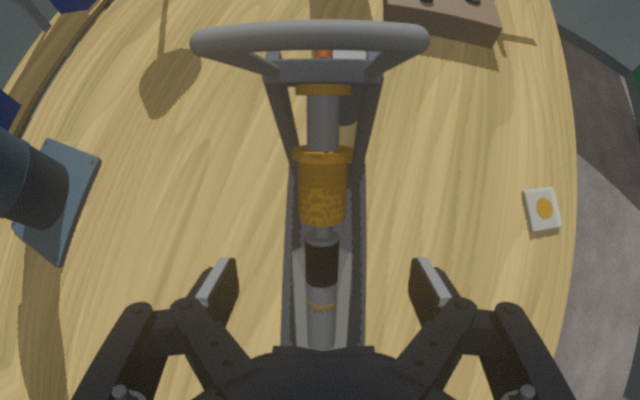

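```bash
python3 -m creep '[[0,0,0.1,0],[0,0,0.1,0],[0,0,0.1,0],[0,0,0.1,0],[0,0,0.07,0],[0,0,0.03,0],[0,0,0,0],[0,0,0,0]]' 
python3 - <<'E'
from h import *
np.set_printoptions(precision=4,suppress=True)
p=toolR(); print(p[0],r.state()["qpos"],r.state()["wrist_force"])
im=r.capture("wrist"); cv2.imwrite("pics/w9.png",im[:,:,::-1])
S=np.array([.532,.12,.17])
print(wproj(S,p),p[1].T@(S-p[0])/.25)
E
```

```text
time_s: 22.07
eef_pos: [0.5363, 0.113, 0.1633]
orientation: [-0.242, 0.564, 0.773, 0.162]
wrist_force: [0.2, -0.1, 0.6]
width: 0.0856
[0.5363 0.113  0.1633] [ 0.6996  0.9013 -1.0338  1.7277  0.1928  0.9863  0.0341] [ 0.2431 -0.1178  0.567 ]
[318.5076 258.6241] [ 0.0415 -0.0083 -0.0042]
```

View pics/w9.png

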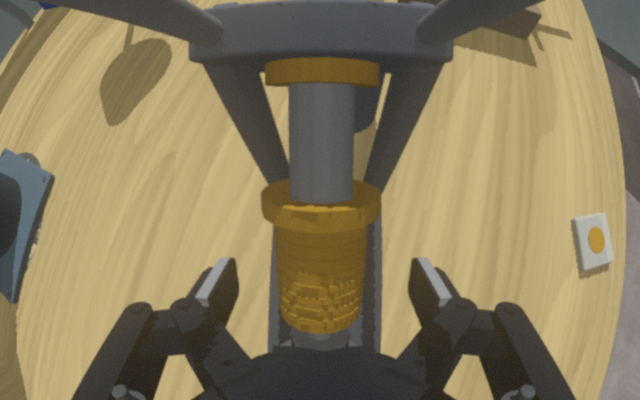

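```bash
python3 -m creep '[[0,0,0,0],[0,0,0,0],[0,0,0,0],[0,0,0,0],[0,0,0,0],[0,0,0,0]]' 1 80
python3 - <<'E'
from h import *
np.set_printoptions(precision=4,suppress=True)
s=r.state();print(s["wrist_force"],s["wrist_torque"],s["width"],toolR()[0])
im=r.capture("wrist"); cv2.imwrite("pics/w10.png",im[:,:,::-1])
E
```

```text
time_s: 22.62
eef_pos: [0.5349, 0.1129, 0.163]
orientation: [-0.243, 0.564, 0.773, 0.161]
wrist_force: [-2.9, -5.2, 7.3]
width: 0.0387
[-2.8893 -5.1595  7.2822] [-0.6269  0.743   0.4687] 0.03870901698892188 [0.5349 0.1129 0.163 ]
```

View pics/w10.png

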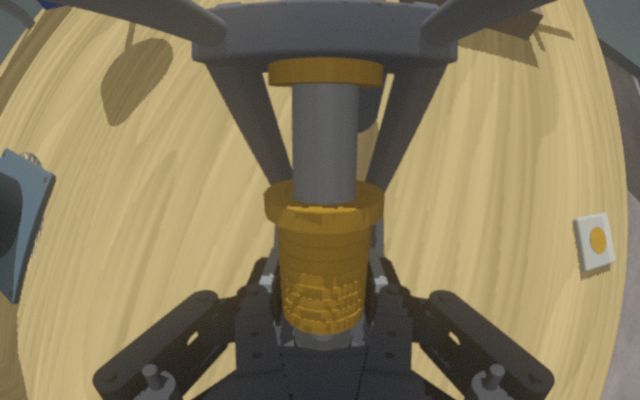

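```bash
python3 -m creep '[[0.01,0,0,0],[0.01,0,0,0],[0.01,0,0,0],[0.01,0,0,0],[0.01,0,0,0],[0.01,0,0,0],[0.01,0,0,0],[0.01,0,0,0],[0,0,0,0],[0,0,0,0]]'
python3 - <<'E'
from h import *
np.set_printoptions(precision=4,suppress=True)
s=r.state();p=toolR();print(s["wrist_force"],p[1].T@s["wrist_force"],s["width"],p[0],p[1].T@(p[0]-[.5349,.1129,.163]))
im=r.capture("wrist"); cv2.imwrite("pics/w11.png",im[:,:,::-1])
E
```

```text
time_s: 23.5
eef_pos: [0.5313, 0.1247, 0.1716]
orientation: [-0.241, 0.565, 0.773, 0.159]
wrist_force: [1.7, -13.4, -1.5]
width: 0.0384
[  1.6905 -13.4286  -1.4773] [-11.933   -2.5239  -6.0499] 0.038441644256044356 [0.5313 0.1247 0.1716] [ 0.0151  0.     -0.0004]
```

View pics/w11.png

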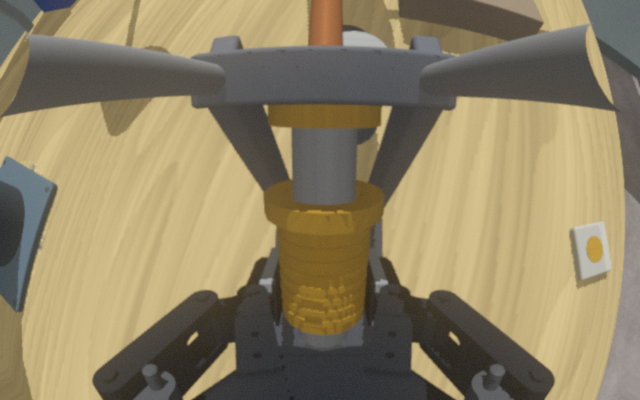

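```bash
python3 -m creep '[[0.01,0,0,0],[0.01,0,0,0],[0.01,0,0,0],[0,0,0,0],[0,0,0,0],[0,0,0,0]]'
python3 - <<'E'
from h import *
np.set_printoptions(precision=4,suppress=True)
s=r.state();p=toolR();print(s["wrist_force"],p[1].T@s["wrist_force"],s["width"],p[0],p[1].T@(p[0]-[.5349,.1129,.163]))
im=r.capture("scene"); cv2.imwrite("pics/s4.png",im[:,:,::-1]); cv2.imwrite("pics/z8.png",cv2.resize(im[110:280,220:420,::-1],(800,680)[:2],interpolation=2)[:600])
E
```

```text
time_s: 24.05
eef_pos: [0.5298, 0.1298, 0.1753]
orientation: [-0.24, 0.566, 0.773, 0.159]
wrist_force: [1.5, -15.5, -1.1]
width: 0.0387
[  1.5089 -15.4871  -1.0813] [-13.3217  -3.3327  -7.3973] 0.03867347285932008 [0.5298 0.1298 0.1753] [ 0.0215  0.0001 -0.0006]
```

View pics/z8.png

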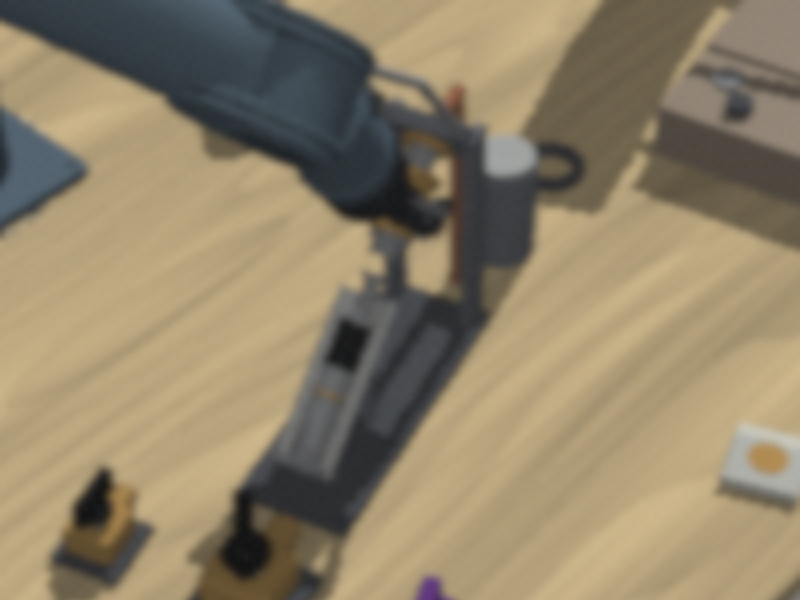

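The burner has slid down: its black band is at (348,345) in the crop, mid-trough, and the burner's end is at the end plate. Ease the sleeve forward and let go.

```bash
python3 -m creep '[[-0.02,0,0,0],[-0.02,0,0,0],[-0.02,0,0,0],[-0.02,0,0,0],[-0.01,0,0,0],[0,0,0,0],[0,0,0,0]]'
python3 -m creep '[[0,0,0,0],[0,0,0,0],[0,0,0,0],[0,0,0,0],[0,0,0,0]]' -1
python3 - <<'E'
from h import *
np.set_printoptions(precision=4,suppress=True)
s=r.state();p=toolR();print(s["wrist_force"],s["width"],p[0],p[1].T@(p[0]-[.5349,.1129,.163]))
im=r.capture("wrist"); cv2.imwrite("pics/w12.png",im[:,:,::-1])
E
```

```text
time_s: 24.68
eef_pos: [0.5345, 0.1142, 0.164]
orientation: [-0.242, 0.565, 0.773, 0.16]
wrist_force: [-0.3, -9.0, 2.2]
width: 0.0385
time_s: 25.1
eef_pos: [0.5338, 0.1181, 0.1653]
orientation: [-0.243, 0.563, 0.773, 0.161]
wrist_force: [1.3, 0.2, -0.9]
width: 0.0852
[ 1.2753  0.2337 -0.8616] 0.0851968423420695 [0.5338 0.1181 0.1653] [0.0057 0.0005 0.0011]
```

View pics/w12.png

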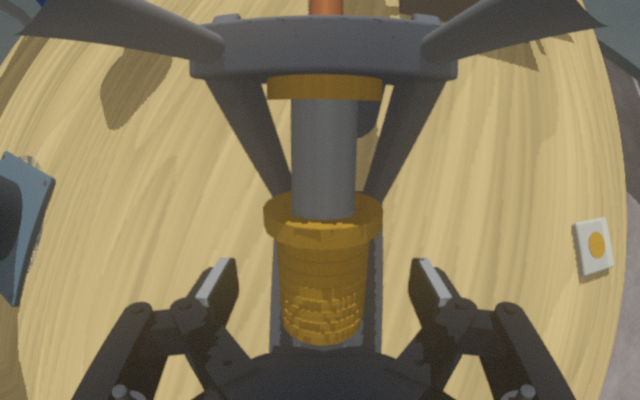

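```bash
python3 -m creep '[[-0.03,0,0,0],[0,0,-0.06,0],[0,0,-0.1,0],[0,0,-0.12,0],[0,0,-0.14,0],[0,0,-0.14,0],[0,0,-0.14,0],[0,0,-0.14,0],[0,0,-0.1,0],[0,0,0,0]]'
python3 -m creep '[[-0.14,0,0,0],[-0.14,0,0,0],[-0.1,0,0,0],[0,0,0,0],[0,0,0,0],[0,0,0,0]]'
python3 - <<'E'
from h import *
np.set_printoptions(precision=4,suppress=True)
p=toolR();print(p[0],r.state()["wrist_force"],r.state()["qpos"])
np.savez("w13.npz",p=p[0],R=p[1])
im=r.capture("wrist"); cv2.imwrite("pics/w13.png",im[:,:,::-1])
im=r.capture("scene"); cv2.imwrite("pics/s13.png",cv2.resize(im[110:300,200:440,::-1],(758,600),interpolation=2))
im=r.capture("side"); cv2.imwrite("pics/d13.png",cv2.resize(im[170:390,220:460,::-1],(640,587),interpolation=2))
E
```

```text
time_s: 25.98
eef_pos: [0.5844, -0.0145, 0.3597]
orientation: [-0.24, 0.565, 0.772, 0.163]
wrist_force: [1.3, 0.5, 0.1]
width: 0.0852
time_s: 26.48
eef_pos: [0.6045, -0.0852, 0.303]
orientation: [-0.244, 0.563, 0.773, 0.162]
wrist_force: [0.1, 0.4, 0.4]
width: 0.0854
[ 0.6045 -0.0852  0.303 ] [0.1448 0.3544 0.4353] [ 0.8592  0.8824 -1.0578  1.303   0.1734  1.5086  0.2209]
```

View pics/w13.png

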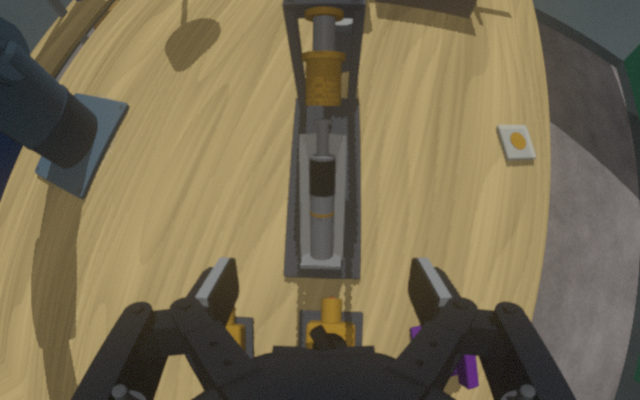

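View pics/s13.png

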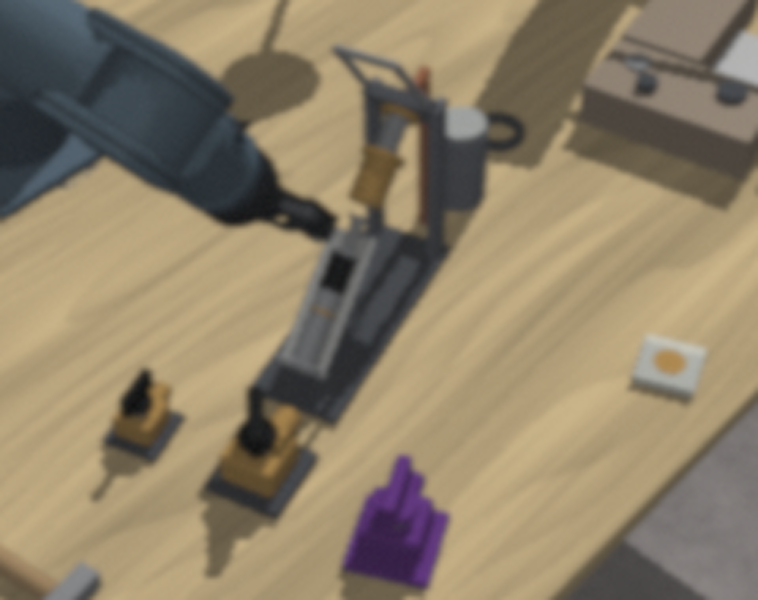

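View pics/d13.png

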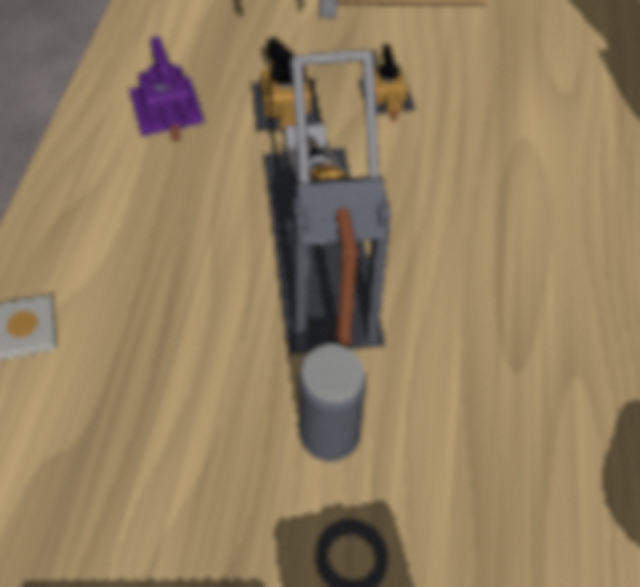

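```bash
python3 - <<'E'
from h import *
np.set_printoptions(precision=4,suppress=True)
f=np.load("w13.npz");P=(f["p"],f["R"])
ya=np.radians(107);xd=np.array([np.cos(ya),np.sin(ya),0]);yd=np.array([-xd[1],xd[0],0])
c,s=np.cos(np.radians(35)),np.sin(np.radians(35));ax=c*xd+[0,0,s];n=-s*xd+np.array([0,0,c]);S=np.array([.532,.12,.17])
def pl(px,h=0):
    o,d=wray(px,P);t=((S+n*h-o)@n)/(d@n);X=o+t*d-S;return X@ax,X@yd
print("front rim",pl((323,106),.02),"nipple end",pl((322,121),.012),"endplate end",pl((321,262),.015))
f=np.load("w5.npz");P=(f["p"],f["R"])
a,b=wonz((320,157),.106,P),wonz((323,235),.106,P);d=b-a;print(np.degrees(np.arctan2(d[1],d[0])),np.linalg.norm(d),(a+b)/2)
E
python3 - <<'E'
import cv2
a=cv2.imread("pics/w5.png")[120:240,260:380]
b=cv2.imread("pics/w13.png")[40:160,260:380]
cv2.imwrite("pics/z14.png",cv2.hconcat([cv2.resize(a,(400,400),interpolation=2),cv2.resize(b,(400,400),interpolation=2)]))
E
```

```text
front rim (np.float64(-0.02854154868665099), np.float64(-0.0015553676362220748)) nipple end (np.float64(-0.04546953040030206), np.float64(-0.00024040154342528332)) endplate end (np.float64(-0.21951187234164576), np.float64(0.0003812965379397468))
135.45737607986644 0.06876505464890852 [ 0.633  -0.1609  0.106 ]
```

View pics/z14.png

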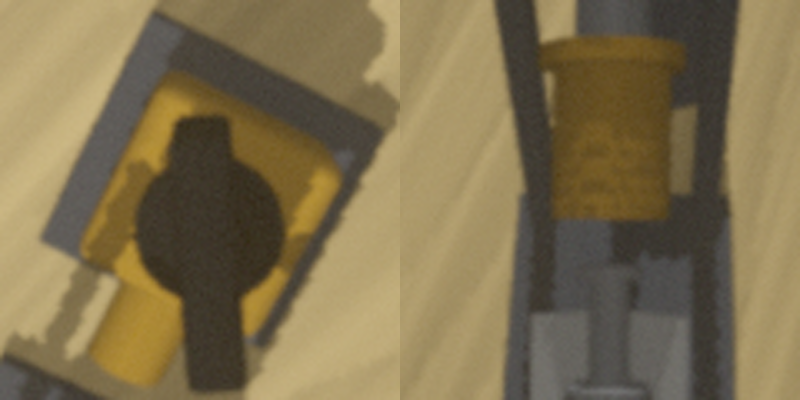

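```bash
python3 - <<'E'
from cell import r
s=r.state();print(s["time_s"],s["wrist_force"]);print(r.finish_job())
E
```

```text
26.6333 [-0.11238274  0.65208615 -0.30065102]
the job is handed in; nothing more can be done
None
```

I shut the gas valve first, then freed the torch burner, and handed the job in at 26.6 s. The robot was clear of everything and the wrist force was about zero.

- **Valve:** I gripped the T-handle of the larger brass valve, not the smaller brass or the purple one. I turned it about 141° clockwise, until the wrist moment rose from about 0.1 to 1.8 N m against the stop. In the picture after release, the bar lay about 2° short of the last tool angle, which fits the pads twisting against a hard stop. Contrary to the task note, one grasp was enough for the whole turn.
- **Tilt for the sleeve:** The moves have no tilt command, so I got 34° by pushing the tool against the arm's inner reach limit beside its base.
- **Sleeve and burner:** I pulled the sleeve 21.5 mm back, and the burner slid down to the end plate. I eased the sleeve forward and let go. Its front edge was then within about 1 mm of where it started.
- **Other things:** The last pictures showed the can and the ring where they were, judged by eye; the hammer was only partly in view. No check failed.
- **Early disagreement:** The first wrist picture put the stand about 15–20 mm off because the arm was still moving. I took it again and used the second one.

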